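Nest the three bathroom cups

ROBOT

A 6-joint arm with a two-finger parallel gripper is mounted at the origin on the work surface. World frame = base frame: x ahead of the robot, y to its left, z up, the work surface at z = 0. Lengths are in m, angles in rad, forces in N, time in s.
With the tool pointing down it reaches from about 0.25 to 0.725 m from the base axis. Payload 4 kg.
Tool frame: the origin (TCP) lies on the front face of the gripper's body, between the roots of the fingers; the fingertips stand 73 mm ahead of it and the grasp point (between the pads) lies 54 mm ahead of it; z points along the fingers, y is the line along which they close (so a half turn about z gives the same grasp; the last joint's range is limited). The gripper opens to 85 mm and grips with 20 to 120 N. Pads are 22 mm wide; open, the fingers measure 114 mm over their backs; the gripper's body (76 mm by 85 mm) begins 54 mm behind the grasp point. The pads swing forward as they close: fully open they stand 13 mm farther back than shut.
Start: joints at [-1.263, 0.241, 0.005, 1.335, 0, 1.571], TCP at [0.151, -0.477, 0.304] pointing down, gripper open.
Joint ranges: [-2.72, 2.72], [-1.05, 1.87], [-1.09, 1.28], [-1.99, 2.15], [-1.42, 1.44], [-3.14, 3.14]. Speed limits (rad/s): [2.79, 2.79, 3.14, 3.14, 3.14, 3.14].

INTERFACE

Orientations are given as a unit quaternion [x, y, z, w].
In Python, from workcell import bot gives the robot as it stands. The module is installed in compiled form; this text tells all that it offers.
- The arm moves only by the tool step_arm, never from a script. Its argument "rows" is a list of rows, each a list of 2 entries, a list of its own where there are three numbers: the shift along the tool's x, y, z in mm, then the turn about the tool's z in degrees. A call has 1 to 12 rows; each row is the pose to reach, as a shift and turn from the pose commanded when the call began, along the tool's axes at that moment; what a row does not reach only later rows make up. A row lasts 1/8 s, in which the tool goes at most 62.5 mm and 10.7 degrees, less where a joint would pass 70% of its speed; a pose out of reach is approached as far as the arm can. A call with a gripper value outside its range is refused whole. "claw" is the gripper's target within -1 to 1 (shut at 1, half-way at 0, fully open at -1), set as the call begins (left out, the last holds). The fingers move at their own pace and stop on an object; the grip force is fixed at half the most. Time passes only in rows, so rows that repeat a pose let the fingers close. It gives the time, the measured TCP pose, the force, the opening and the grip force at its end, in the units of the state.
- bot.get_obs(): the state, without advancing time (a new reading comes with each control period).
- bot.camera(name): name is "scene" or "top" or "wrist"; returns (picture, depth): 480x640x3 uint8, red, green, blue; 480x640 float32, m along the optical axis (not along the pixel's ray), 0 where there is no reading.
- bot.camera_params(name): a dict with "fx", "fy", "cx", "cy" (pixels), "D" ([k1, k2, p1, p2, k3] as OpenCV has them; the pictures are not rectified), "pose" (4x4, takes a point from camera to world coordinates). Camera axes: x right, y up, looking along -z (the intrinsics and any distortion apply to the point x, -y, -z); pixel columns grow to the right and rows downward; lengths in m; the calibration is good to about 2 mm. A picture is of the moment at which its call begins: read the wrist's pose just before it. camera_params takes no time and is no camera call; for the wrist camera it gives the pose at the moment of the call.
- bot.job_done(): hands the job in; it is judged then, once.
Trained networks look in the newest picture that a camera, given by its name, has taken for a name from the list of things; names that differ only in an ending like _2 or _b are one class to them, and where a whole thing is asked for, a point or a joint stands for the part that bears it (a point fixed in the world has none). Each returns a list of dicts, best first, with "score" (0 to 1); they miss things now and then, are a little off and sometimes report something else, mostly with a low value. They report only what shows in the picture. A call takes as long as a camera call. They do not tell look-alikes from the thing itself.
- bot.trace(target, camera): "pixels" (480x640 bool, what is visible of it) and "uv" ([column, row] in pixels, amid what is visible of it).
The state is a dict: "clock": time; "joint_pos": joint angles; "joint_vel": joint speeds; "tau": joint torques, N m; "eef_pos": TCP position; "tool_rot": TCP orientation; "ft_force": force on the tool from outside, world axes, zero at the start; "ft_torque": the same for the moment, N m; "grip_width": finger opening in m; "grasp_force": force on a finger pad.
Only numpy, scipy, OpenCV 4.12 (cv2) and the standard library are available. Lean on these libraries where they do the work, as an engineer would, in place of code of your own. Each camera call takes 0.05 s, during which the arm holds its last target. There are 200 camera calls.

TASK

Tidy the three graded metal cups into one nest: first take the middle (copper) cup out of its sloping draining stand and set it upright, fully home, inside the big (aluminium) cup, then set the small (brass) cup upright and fully home inside the middle one. Lower each cup in gently instead of dropping it, leave the big cup standing where it is, and do not disturb the other things on the shelf.

Things in the scene. Friction and masses are not known exactly. Their poses are not given: they have to be found in the camera images.
- big_center (a point): Centre, half-way up, of the plain aluminium big cup: straight-sided, open at the top, 76 mm outside diameter, 62 tall, wall 3 (inside 70), solid base 14 thick (48 deep inside); 0.2 kg, loose, standing upright on the shelf. z: along its axis to the mouth.
- middle_center (a point): Centre, half-way up, of the copper-coloured middle cup: straight, open, 62 mm outside diameter, 78 tall, wall 3 (inside 56), solid base 14 thick, foot chamfered 3; 0.16 kg, loose. z: along its axis to the mouth. It starts in the stand, leaning 30 degrees from vertical, mouth towards the robot. Fully home, its centre is 22 mm above the big cup's centre and its top 30 mm stand out of the big cup.
- small_center (a point): Centre, half-way up, of the brass-coloured small cup: straight-sided, open, 48 mm outside diameter, 94 tall, wall 3, solid base 14 thick, foot chamfered 3; 0.12 kg, loose, standing upright on the shelf. z: along its axis to the mouth. Fully home, its centre is 22 mm above the middle cup's centre and its top 30 mm stand out of the middle cup.
- stand: White draining stand, fixed, 115 (x) by 90 (y) mm, 75 tall. Origin on the shelf below the cup; -x side faces the robot, turned up to 20 degrees. Its seat leans the cup 30 degrees towards the stand's -x. A plate supports the cup's underside up to 40 mm from its base and two cheeks (80 mm over all, along y) its flanks up to 26 mm; the rest is free. The cup lifts out along its own axis.
- organiser: White plastic cosmetic organiser, fixed, 130 by 280 by 50 mm tall, at the left, its long side pointing away from the robot; origin at the centre of its underside. Bystander.
- comb: Wooden comb, 34 by 170 by 6 mm, lying in the organiser; origin at the middle of its underside. Bystander.
- clipper_case: Steel nail clipper case, 26 by 60 by 14 mm, in the organiser; origin at the centre of its underside. Bystander.
- vase: Blue ceramic vase, 104 mm across, 160 mm tall, standing at the right; origin at the centre of its underside. Bystander.
- mirror: Green plastic make-up mirror on a round foot 110 mm across, 195 mm tall, at the right; origin at the centre of its underside. Bystander.
- jar: Amber cream jar with white cap, 52 mm across, 45 mm tall, on the robot side of the cups; origin at the centre of its underside. Bystander.
- soap_dish: White ceramic soap dish with a yellow bar of soap fixed on it, 75 by 110 mm, 34 mm tall in all, beyond the cups; origin at the centre of its underside. Bystander.
- lotion: Green lotion bottle, 54 mm across, 115 mm tall, at the far left; origin at the centre of its underside. Bystander.
Not all that is in view belongs to the job. What is shaped like the part that bears middle_center but blue, pink or red is not meant.

How it is judged:
On the way, in this order (a step that is already met when the one before it is completed fails the run):
1. the middle cup sits fully home and upright in the big cup, let go, with the small cup still outside (horizontal distance between middle_center and big_center below 0.008 m and z of middle_center in the frame of big_center between 0.018 and 0.0265 m and angle between each of middle_center, big_center's own z axis and vertical below 0.1 rad and contact force between middle and the fingers below 0.1 N and horizontal distance between small_center and middle_center above 0.05 m), for 0.2 s.
2. the small cup sits fully home and upright in the middle cup, let go (horizontal distance between small_center and middle_center below 0.008 m and z of small_center in the frame of middle_center between 0.018 and 0.0265 m and angle between each of small_center, middle_center, middle_center, big_center's own z axis and vertical below 0.1 rad and horizontal distance between middle_center and big_center below 0.008 m and z of middle_center in the frame of big_center between 0.018 and 0.0265 m and contact force between small and the fingers below 0.1 N), for 0.2 s.
At the end, for the whole second after the job is handed in: Middle cup in the big one and small cup in the middle one, each upright (6 degrees), centred within 8 mm, base on base (centre 18 to 26.5 mm above the next cup's centre); the big cup on the shelf within 30 mm of its start; all let go and at rest (horizontal distance between middle_center and big_center below 0.008 m and z of middle_center in the frame of big_center between 0.018 and 0.0265 m and angle between each of middle_center, big_center, small_center, middle_center's own z axis and vertical below 0.1 rad and horizontal distance between small_center and middle_center below 0.008 m and z of small_center in the frame of middle_center between 0.018 and 0.0265 m and height (world z) of big_center below 0.036 m and distance of big_center from where it was at the start of the episode below 0.03 m and linear speed of each of big, middle, small below 0.02 m/s); the robot touches nothing.
It fails at once if the middle cup is dropped into the big cup (falls freely faster than 0.7 m/s, some 25 mm) (contact force between middle and the fingers below 0.1 N and horizontal distance between middle_center and big_center below 0.03 m and linear speed of middle above 0.7 m/s).
It fails at once if the small cup is dropped into the nest (falls freely faster than 0.7 m/s, some 25 mm) (contact force between small and the fingers below 0.1 N and horizontal distance between small_center and big_center below 0.03 m and linear speed of small above 0.7 m/s).
It fails at once if the big cup is moved from its place by more than 50 mm or tipped over (distance of big_center from where it was at the start of the episode above 0.05 m or angle between big_center's own z axis and vertical above 0.5 rad).
It fails at once if a bystander is shifted by more than 25 mm or tipped over (distance of any of comb, clipper_case, vase, mirror, jar, soap_dish, lotion from where it was at the start of the episode above 0.025 m or angle between any of vase, mirror, lotion, jar's own z axis and vertical above 0.4 rad).
It also fails if it takes over 58 s, if anything falls off the work surface, if the arm or the gripper's body presses on something with over 40 N, if the wrist force passes 120 N, or if a joint passes its speed limit or range.

## Working session

There is one attempt and no reset: what is moved stays moved. The work goes in short steps, Python scripts to look and compute and a tool call to move; the robot and the scene stay as the last step left them, time stands still between calls to the robot, and variables do not carry over. Pictures are saved under pics/ and viewed, at most 10 in all, crops included, and the job is handed in when it is done.

Besides the shell and the picture viewer there is one more tool, called after ">>>" as a command line: name --argument value ..., lists and objects as JSON in quotes. step_arm: Moves the arm, as the interface text tells. Its arguments: {"type":"object","properties":{"rows":{"type":"array"},"claw":{"type":"number"}},"required":["rows"]}

```bash
mkdir -p pics; cat > h.py <<'E'
import numpy as np, cv2
from workcell import bot
from scipy.spatial.transform import Rotation as R
def cloud(cam, depth, mask, P=None):
    P=P or bot.camera_params(cam)
    v,u=np.nonzero(mask&(depth>0)); d=depth[v,u]
    K=np.array([[P['fx'],0,P['cx']],[0,P['fy'],P['cy']],[0,0,1.]])
    n=cv2.undistortPoints(np.stack([u,v],1).astype(float)[:,None],K,np.array(P['D'],float))[:,0]
    p=np.c_[n[:,0]*d,-n[:,1]*d,-d]; T=np.array(P['pose'])
    return p@T[:3,:3].T+T[:3,3],u,v
def save(name,img): cv2.imwrite('pics/'+name,img[:,:,::-1])
E
python3 - <<'E'
from h import *
o=bot.get_obs(); print(o['clock'],o['eef_pos'],o['tool_rot'],o['grip_width'])
for c in ['top','scene']:
    img,d=bot.camera(c); save(c+'.png',img); print(c,np.array(bot.camera_params(c)['pose']).round(3).tolist())
    for t in ['big_center','middle_center','small_center','stand','jar','soap_dish','vase','mirror','organiser','lotion']:
        for r in bot.trace(t,c)[:2]:
            p,u,v=cloud(c,d,r['pixels'])
            if len(p)<5: continue
            print(t,round(r['score'],2),np.round(r['uv']),len(p),'med',np.median(p,0).round(3),'lo',np.percentile(p,2,axis=0).round(3),'hi',np.percentile(p,98,axis=0).round(3), img[r['pixels']].mean(0).round())
E
```

```text
0.0 [ 0.15133761 -0.47602837  0.30298727] [ 9.88180770e-01  1.53289338e-01 -1.56983914e-04 -1.05859922e-03] 0.08511199198356155
top [[0.007, 0.982, -0.189, 0.391], [-1.0, 0.01, 0.016, -0.024], [0.017, 0.189, 0.982, 1.216], [0.0, 0.0, 0.0, 1.0]]
big_center 0.85 [404. 255.] 911 med [ 0.599 -0.248  0.017] lo [ 0.56  -0.279  0.009] hi [ 0.632 -0.208  0.065] [139. 137. 138.]
middle_center 0.97 [315. 187.] 790 med [ 0.756 -0.02   0.056] lo [ 0.732 -0.061  0.   ] hi [0.797 0.017 0.064] [172. 103. 127.]
middle_center 0.85 [299. 261.] 763 med [0.581 0.016 0.071] lo [ 0.539 -0.015  0.036] hi [0.616 0.045 0.116] [108.  66.  45.]
small_center 0.71 [219. 255.] 472 med [0.594 0.211 0.051] lo [0.568 0.185 0.01 ] hi [0.613 0.23  0.097] [91. 70. 30.]
stand 0.89 [284. 262.] 950 med [0.582 0.022 0.013] lo [ 0.529 -0.032 -0.   ] hi [0.647 0.069 0.075] [137. 131. 127.]
jar 0.73 [348. 328.] 343 med [ 0.415 -0.096  0.046] lo [ 0.392 -0.117  0.016] hi [ 0.436 -0.075  0.05 ] [171. 168. 159.]
soap_dish 0.83 [259. 189.] 1170 med [0.767 0.12  0.024] lo [0.738 0.069 0.008] hi [0.808 0.174 0.038] [174. 160.  86.]
[... 1473 characters left out ...]
ish 0.58 [389. 279.] 1173 med [0.788 0.109 0.016] lo [0.74  0.066 0.   ] hi [0.812 0.171 0.037] [172. 160. 107.]
vase 0.9 [143. 308.] 2699 med [ 0.666 -0.428  0.104] lo [ 0.61  -0.473  0.001] hi [ 0.689 -0.384  0.163] [50. 70. 88.]
mirror 0.63 [ 98. 268.] 3440 med [ 0.507 -0.505  0.105] lo [ 0.461 -0.558  0.006] hi [ 0.553 -0.448  0.192] [34. 83. 46.]
organiser 0.75 [443. 183.] 4075 med [0.552 0.434 0.029] lo [0.396 0.366 0.002] hi [0.677 0.501 0.052] [102. 103.  97.]
lotion 0.67 [391. 284.] 1102 med [0.788 0.109 0.022] lo [0.744 0.066 0.006] hi [0.811 0.169 0.037] [174. 161. 107.]
lotion 0.65 [441. 238.] 779 med [0.756 0.276 0.064] lo [0.727 0.261 0.004] hi [0.771 0.305 0.116] [48. 81. 52.]
```

View pics/top.png

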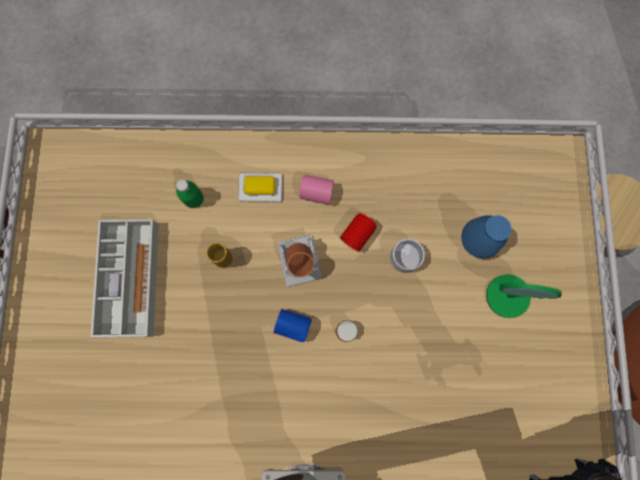

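View pics/scene.png

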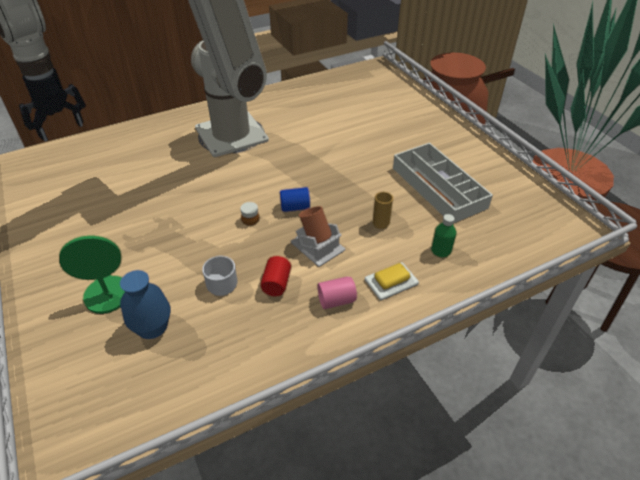

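The top view shows the copper cup in its stand at about (300,260), the big cup at (408,255) and the small cup at (219,255). The blue, pink and red decoys lie on the table. The scene view agrees. The tool can only stay vertical, so I'll grip the copper cup across the stand's y, stand it upright on the shelf, then regrasp it.

```bash
cat >> h.py <<'E'
from scipy.optimize import least_squares
def objcloud(cams, t, near, rad=0.09):
    out=[]
    for c in cams:
        P=bot.camera_params(c); img,d=bot.camera(c)
        for r in bot.trace(t,c):
            p,u,v=cloud(c,d,r['pixels'],P)
            if len(p)>50 and np.linalg.norm(np.median(p,0)[:2]-near)<0.05:
                p=p[np.linalg.norm(p[:,:2]-near,axis=1)<rad]; out.append(p); print(t,c,round(r['score'],2),len(p)); break
    return np.vstack(out)
def fitcup(p,c0,rad,H,tilt=None,psi0=np.pi):
    """fit centre (and lean direction psi of mouth when tilt given) of a cup: thin shell + base"""
    def f(q):
        a=np.array([0,0,1.]) if tilt is None else np.array([np.sin(tilt)*np.cos(q[3]),np.sin(tilt)*np.sin(q[3]),np.cos(tilt)])
        w=p-q[:3]; h=w@a; r=np.linalg.norm(w-h[:,None]*a,axis=1); hh=H/2
        out=np.maximum(abs(h)-hh,0)
        dr=np.minimum(np.hypot(r-rad,out),np.hypot(r-rad+.003,np.maximum(out,np.maximum(-hh+.014-h,0))))
        db=np.hypot(h+hh-.014,np.maximum(r-rad,0))
        dt=np.hypot(h-hh,np.maximum(abs(r-rad+.0015)-.0015,0))
        return np.minimum(np.minimum(dr,db),dt)
    q0=list(c0)+([] if tilt is None else [psi0])
    s=least_squares(f,q0,loss='soft_l1',f_scale=.002); return s.x, np.median(abs(f(s.x)))
E
python3 - <<'E'
from h import *
p=objcloud(['top','scene'],'stand',np.array([.59,.01])); 
q=p[(p[:,2]>.002)]; print('stand rect',cv2.minAreaRect((q[:,:2]*1000).astype(np.float32)), cv2.minAreaRect((q[q[:,2]<.015][:,:2]*1000).astype(np.float32)))
for t,n,c,r,H,ti in [('big_center',[.597,-.245],[.597,-.245,.031],.038,.062,None),('small_center',[.593,.207],[.593,.207,.047],.024,.094,None),('middle_center',[.585,.01],[.585,.015,.065],.031,.078,np.pi/6)]:
    p=objcloud(['top','scene'],t,np.array(n)); print(fitcup(p,c,r,H,ti))
E
```

```text
stand top 0.66 863
stand scene 0.71 1117
stand rect ((588.7474975585938, 17.74483871459961), (117.10555267333984, 93.76448822021484), 12.920589447021484) ((588.7474975585938, 17.74483871459961), (117.10555267333984, 93.76448822021484), 12.920589447021484)
big_center top 0.8 888
big_center scene 0.74 1086
(array([ 0.59656933, -0.24518833,  0.03193166]), np.float64(0.0009311628065193007))
small_center top 0.81 490
small_center scene 0.57 653
(array([0.59165602, 0.20804446, 0.04811135]), np.float64(0.0007804969009022333))
middle_center top 0.78 738
middle_center scene 0.88 790
(array([0.58132803, 0.01642916, 0.07028112, 3.39104384]), np.float64(0.0007700348108697565))
```

```bash
cat >> h.py <<'E'
def go(target,yaw=None):
    o=bot.get_obs(); M=R.from_quat(o['tool_rot']).as_matrix(); y=np.degrees(np.arctan2(M[1,0],M[0,0]))
    print('t',round(o['clock'],2),'pos',np.round(o['eef_pos'],4),'yaw',round(y,1),'tilt',M[:,2].round(3),'shift',np.round(M.T@(np.array(target)-o['eef_pos'])*1000,1),'turn',None if yaw is None else round(-(yaw-y),1),'w',round(o['grip_width'],4),'F',np.round(o['ft_force'],1),'g',round(o['grasp_force'],1))
E
python3 -c "
from h import *
go([.575,.015,.25],13.5)"
```

```text
t 1.9 pos [ 0.1515 -0.4765  0.3039] yaw 17.6 tilt [ 0.  0. -1.] shift [ 552.5 -340.1   53.9] turn 4.1 w 0.0853 F [-0.3  0.5  0.1] g 0.0
```

>>> step_arm --rows '[[[552, -340, 30], 4], [[552, -340, 30], 4], [[552, -340, 30], 4], [[552, -340, 30], 4], [[552, -340, 30], 4], [[552, -340, 30], 4], [[552, -340, 30], 4], [[552, -340, 30], 4], [[552, -340, 30], 4], [[552, -340, 54], 4], [[552, -340, 54], 4], [[552, -340, 54], 4]]' --claw -1

```text
clock: 3.4
eef_pos: [0.575, 0.0166, 0.2483]
tool_rot: [0.993, 0.12, -0.001, -0.0]
ft_force: [0.3, -0.4, 0.1]
grip_width: 0.0854
grasp_force: 0.0
```

```bash
python3 - <<'E'
from h import *
go([.575,.015,.25],13.5)
p=objcloud(['wrist','top','scene'],'middle_center',np.array([.583,.01]))
img,d=bot.camera('wrist'); save('w1.png',img)
print(fitcup(p,[.583,.015,.07],.031,.078,np.pi/6,3.38))
go([.575,.015,.25],13.5)
E
```

```text
t 3.4 pos [0.575  0.0166 0.2483] yaw 13.8 tilt [-0.002 -0.    -1.   ] shift [-0.3  1.5 -1.7] turn 0.3 w 0.0854 F [ 0.3 -0.4  0.1] g 0.0
middle_center wrist 0.55 10363
middle_center scene 0.72 763
(array([0.58240405, 0.0142416 , 0.06979079, 3.36517614]), np.float64(0.0005770111162485777))
t 3.75 pos [0.5743 0.0137 0.2507] yaw 13.5 tilt [ 0.001 -0.    -1.   ] shift [ 1.  -1.1  0.7] turn 0.0 w 0.0855 F [-0.3 -0.3  0.6] g 0.0
```

View pics/w1.png

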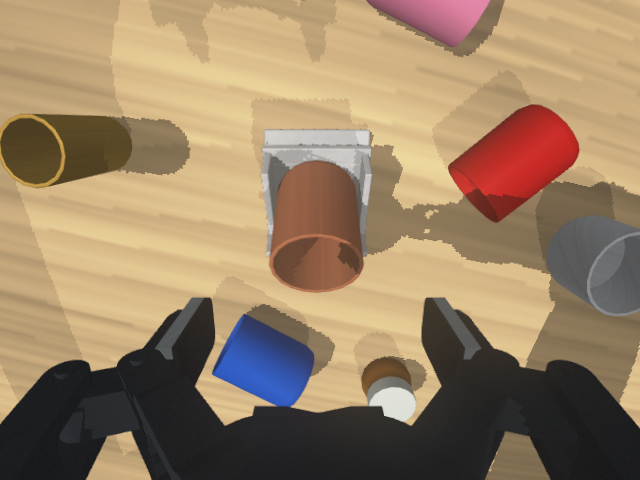

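The wrist view shows the copper cup with its mouth rim at (316,263), leaning toward the robot and centred between the fingers. The cheeks flank only its lower part. Next I descend and grip it.

>>> step_arm --rows '[[[1, 2, 50], 0.5], [[1, 2, 90], 0.5], [[1, 2, 110], 0.5], [[1, 2, 116], 0.5], [[1, 2, 116], 0.5], [[1, 2, 116], 0.5]]'

```text
clock: 4.5
eef_pos: [0.5769, 0.0129, 0.1354]
tool_rot: [0.993, 0.114, 0.001, 0.0]
ft_force: [0.3, -0.5, 1.0]
grip_width: 0.0855
grasp_force: 0.0
```

>>> step_arm --rows '[[[0, 0, 0], 0], [[0, 0, 0], 0], [[0, 0, 0], 0], [[0, 0, 0], 0], [[0, 0, 0], 0], [[0, 0, 0], 0]]' --claw 1

```text
clock: 5.25
eef_pos: [0.5763, 0.0137, 0.1356]
tool_rot: [0.993, 0.115, 0.001, -0.001]
ft_force: [-3.0, 2.4, 6.8]
grip_width: 0.0619
grasp_force: 64.9
```

>>> step_arm --rows '[[[-5, 0, -9], 0], [[-15, 0, -26], 0], [[-28, 0, -48], 0], [[-40, 0, -69], 0], [[-40, 0, -95], 0], [[-40, 0, -95], 0], [[-40, 0, -95], 0]]'

```text
clock: 6.12
eef_pos: [0.5362, 0.0037, 0.2284]
tool_rot: [0.993, 0.114, -0.001, 0.0]
ft_force: [-0.4, 0.4, -2.2]
grip_width: 0.0613
grasp_force: 66.0
```

```bash
python3 - <<'E'
from h import *
img,d=bot.camera('wrist'); save('w2.png',img)
for x in [.45]: go([x,-.24,.23],13)
p=objcloud(['scene','top'],'middle_center',np.array([.54,.005]),.12)
print(fitcup(p,[.55,.007,.16],.031,.078,np.pi/6,3.38),fitcup(p,[.54,.007,.16],.031,.078))
E
```

```text
t 6.17 pos [0.536  0.0038 0.2279] yaw 13.1 tilt [-0.002 -0.    -1.   ] shift [-139.2  217.9   -1.8] turn 0.1 w 0.0614 F [ 1.1 -0.6 -2.8] g 66.0
middle_center scene 0.72 767
(array([0.54050034, 0.00351218, 0.16181587, 3.43093598]), np.float64(0.0008698150030010399)) (array([0.5387902 , 0.00403432, 0.17074792]), np.float64(0.005117032055244157))
```

View pics/w2.png

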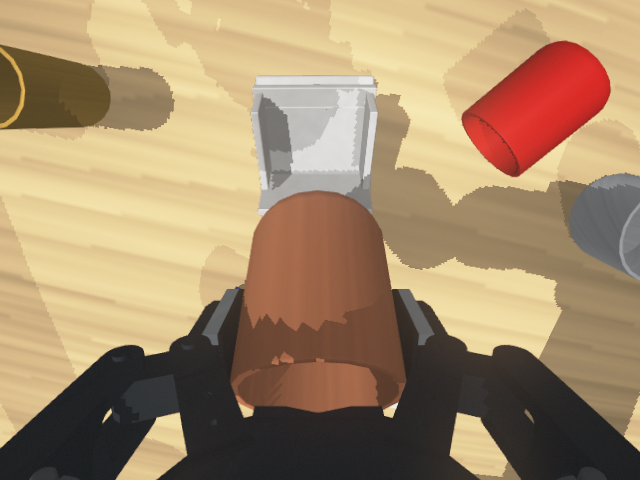

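The cup is clear of the stand and still leaning 30° in the grip. I carry it to a free spot in front of the big cup.

>>> step_arm --rows '[[[-139, 218, 0], 0], [[-139, 218, 0], 0], [[-139, 218, 0], 0], [[-139, 218, 0], 0], [[-139, 218, 40], 0], [[-139, 218, 80], 0], [[-139, 218, 100], 0], [[-139, 218, 107], 0], [[-139, 218, 110], 0], [[-139, 218, 110], 0]]'

```text
clock: 7.62
eef_pos: [0.4518, -0.2401, 0.1196]
tool_rot: [0.993, 0.115, 0.001, 0.0]
ft_force: [-0.0, -0.3, -2.1]
grip_width: 0.0616
grasp_force: 66.3
```

```bash
python3 -c "
from h import *
go([.45,-.24,.1135],13)"
```

```text
t 7.62 pos [ 0.4518 -0.2401  0.1196] yaw 13.2 tilt [ 0.001 -0.001 -1.   ] shift [-1.8 -0.5  6.1] turn 0.2 w 0.0616 F [-0.  -0.3 -2.1] g 66.3
```

>>> step_arm --rows '[[[0, 0, 3], 0], [[0, 0, 5], 0], [[0, 0, 6], 0], [[0, 0, 7], 0], [[0, 0, 7], 0]]'

```text
clock: 8.25
eef_pos: [0.4516, -0.2401, 0.1131]
tool_rot: [0.993, 0.114, 0.001, 0.0]
ft_force: [-1.5, 1.7, 6.2]
grip_width: 0.0611
grasp_force: 67.1
```

>>> step_arm --rows '[[[3, 0, 1], 0], [[6, 0, 1.3], 0], [[10, 0, 1.7], 0], [[10, 0, 1.7], 0]]'

```text
clock: 8.75
eef_pos: [0.4584, -0.2383, 0.1123]
tool_rot: [0.994, 0.114, -0.003, 0.001]
ft_force: [-10.7, 0.2, 19.5]
grip_width: 0.0618
grasp_force: 70.2
```

```bash
python3 - <<'E'
from h import *
go([.45,-.24,.1135],13)
p=objcloud(['scene','top'],'middle_center',np.array([.465,-.235]),.09)
for t in [30,22,15,8,1]: print(t,fitcup(p,[.465,-.237,.045],.031,.078,np.radians(t),3.38))
E
```

```text
t 8.75 pos [ 0.4584 -0.2383  0.1123] yaw 13.1 tilt [-0.005 -0.003 -1.   ] shift [-8.5 -0.3 -1.1] turn 0.1 w 0.0618 F [-10.7   0.2  19.5] g 70.2
middle_center scene 0.57 778
middle_center top 0.67 209
30 (array([ 0.46228534, -0.2382484 ,  0.04478758,  3.55623465]), np.float64(0.0011040213437083406))
22 (array([ 0.45910372, -0.23897539,  0.05052402,  3.40368153]), np.float64(0.0009661102513361698))
15 (array([ 0.45853346, -0.23865584,  0.05315353,  3.34567037]), np.float64(0.0013969900105190794))
8 (array([ 0.4587465 , -0.23805888,  0.05465746,  3.25410292]), np.float64(0.002749418592565417))
1 (array([ 0.45924334, -0.23773651,  0.05595257,  3.20738957]), np.float64(0.0041255669164999426))
```

>>> step_arm --rows '[[[4, 0, 0.8], 0], [[8, 0, 1.5], 0], [[12, 0, 2.3], 0], [[16, 0, 3.3], 0], [[16, 0, 3.3], 0]]'

```text
clock: 9.57
eef_pos: [0.4745, -0.2347, 0.1086]
tool_rot: [0.993, 0.114, -0.002, 0.001]
ft_force: [-8.1, -0.6, 15.5]
grip_width: 0.0617
grasp_force: 76.6
```

```bash
python3 - <<'E'
from h import *
p=objcloud(['scene','top'],'middle_center',np.array([.475,-.235]),.09)
for t in [25,20,15,8,1]: print(t,fitcup(p,[.475,-.237,.045],.031,.078,np.radians(t),3.38))
E
```

```text
middle_center scene 0.57 732
25 (array([ 0.47496113, -0.23407566,  0.03819632,  3.75258637]), np.float64(0.0012617095352865561))
20 (array([ 0.47375681, -0.23536672,  0.03831416,  3.66977516]), np.float64(0.001090457661621577))
15 (array([ 0.47090743, -0.23708519,  0.04355971,  3.63464592]), np.float64(0.0009876086997399154))
8 (array([ 0.46982503, -0.23757107,  0.04699577,  3.38305906]), np.float64(0.0009196708324910592))
1 (array([ 0.46988697, -0.23726515,  0.05084403,  3.23570889]), np.float64(0.0013501108599010478))
```

The cup is coming upright, now about 10° off. I finish the arc and let go.

>>> step_arm --rows '[[[3, 0, 1], 0], [[6, 0, 2.5], 0], [[6, 0, 2.5], 0]]'

```text
clock: 10.15
eef_pos: [0.4805, -0.2334, 0.1064]
tool_rot: [0.993, 0.114, -0.002, 0.001]
ft_force: [-9.0, -0.1, 15.6]
grip_width: 0.0615
grasp_force: 81.4
```

>>> step_arm --rows '[[[0, 0, 0], 0], [[0, 0, 0], 0], [[0, 0, 0], 0], [[0, 0, 0], 0], [[0, 0, -20], 0], [[0, 0, -60], 0], [[0, 0, -110], 0], [[0, 0, -120], 0], [[0, 0, -120], 0]]' --claw -1

```text
clock: 11.28
eef_pos: [0.4827, -0.2328, 0.2249]
tool_rot: [0.993, 0.114, 0.001, 0.0]
ft_force: [0.4, 0.1, -1.1]
grip_width: 0.0853
grasp_force: 0.0
```

```bash
python3 - <<'E'
from h import *
p=objcloud(['wrist','scene','top'],'middle_center',np.array([.475,-.235]),.09)
img,d=bot.camera('wrist'); save('w3.png',img)
s=fitcup(p,[.475,-.237,.039],.031,.078); print(s)
p=objcloud(['wrist','scene','top'],'big_center',np.array([.5967,-.245]),.09); print(fitcup(p,[.5967,-.245,.031],.038,.062))
go([s[0][0],s[0][1],.11],13)
E
```

```text
middle_center wrist 0.78 8029
middle_center scene 0.64 842
middle_center top 0.54 199
(array([ 0.48004795, -0.2344764 ,  0.03808759]), np.float64(0.000325589333224522))
big_center wrist 0.85 13420
big_center scene 0.78 1061
big_center top 0.92 874
(array([ 0.59539946, -0.24616888,  0.03004585]), np.float64(0.0004099322158918669))
t 11.93 pos [ 0.4824 -0.2326  0.2243] yaw 13.1 tilt [-0.  0. -1.] shift [ -2.7   1.3 114.3] turn 0.1 w 0.0854 F [ 0.2 -0.5 -0.7] g 0.0
```

View pics/w3.png

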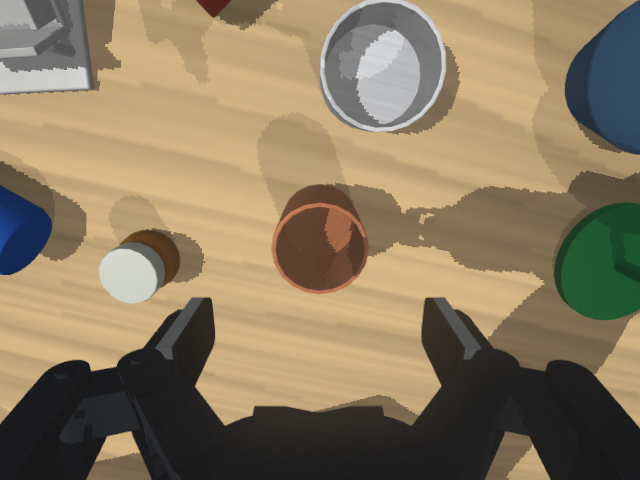

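The cup stands upright at (320,250) in the wrist view, with the big cup ahead at (383,65). I regrip near its top so the fingers stay above the big cup's rim.

>>> step_arm --rows '[[[-2.5, 1.5, 50], 0], [[-2.5, 1.5, 90], 0], [[-2.5, 1.5, 100], 0], [[-2.5, 1.5, 100], 0]]'

```text
clock: 12.42
eef_pos: [0.4804, -0.2347, 0.1245]
tool_rot: [0.993, 0.114, -0.0, -0.0]
ft_force: [0.2, 0.2, 0.7]
grip_width: 0.0854
grasp_force: 0.0
```

>>> step_arm --rows '[[[0, 0, 0], 0], [[0, 0, 0], 0], [[0, 0, 0], 0], [[0, 0, 0], 0], [[0, 0, 0], 0], [[0, 0, 0], 0]]' --claw 1

```text
clock: 13.18
eef_pos: [0.4816, -0.2349, 0.127]
tool_rot: [0.993, 0.115, 0.002, 0.001]
ft_force: [-0.6, 2.0, 5.9]
grip_width: 0.0612
grasp_force: 63.9
```

>>> step_arm --rows '[[[0, 0, -30], 0], [[0, 0, -80], 0], [[0, 0, -110], 0], [[0, 0, -110], 0], [[0, 0, -110], 0]]'

```text
clock: 13.8
eef_pos: [0.4798, -0.2345, 0.2338]
tool_rot: [0.993, 0.114, -0.0, -0.0]
ft_force: [0.1, -0.5, -2.1]
grip_width: 0.0606
grasp_force: 66.0
```

```bash
python3 - <<'E'
from h import *
p=objcloud(['scene','top'],'middle_center',np.array([.48,-.235]),.09)
s=fitcup(p,[.48,-.234,.15],.031,.078)[0]; print(s); 
for t in [2,4,7]: print(fitcup(p,s,.031,.078,np.radians(t)))
e=bot.get_obs()['eef_pos']
go([.5956,-.246,.224],13); go(np.array([.5956,-.246,.224])+[e[0]-s[0],e[1]-s[1],0],13)
E
```

```text
middle_center scene 0.58 866
middle_center top 0.58 173
[ 0.47927883 -0.23483636  0.14645995]
(array([ 0.4791279 , -0.23445766,  0.14632957,  5.30643161]), np.float64(0.0008322408961894444))
(array([ 0.47908249, -0.23437784,  0.14630677,  4.99999611]), np.float64(0.0008099909441686148))
(array([ 0.47919311, -0.23409439,  0.14644087,  4.79177813]), np.float64(0.0008722699051976097))
t 14.0 pos [ 0.4796 -0.2343  0.2329] yaw 13.1 tilt [-0.003  0.001 -1.   ] shift [110.4  37.8   8.5] turn 0.1 w 0.0605 F [ 0.5 -0.6 -2.7] g 66.0
t 14.0 pos [ 0.4796 -0.2343  0.2329] yaw 13.1 tilt [-0.003  0.001 -1.   ] shift [110.8  37.3   8.5] turn 0.1 w 0.0605 F [ 0.5 -0.6 -2.7] g 66.0
```

>>> step_arm --rows '[[[60, 20, 0], 0], [[110.5, 37.5, 0], 0], [[110.5, 37.5, 10], 0], [[110.5, 37.5, 25], 0], [[110.5, 37.5, 30], 0], [[110.5, 37.5, 30], 0]]'

```text
clock: 14.75
eef_pos: [0.5951, -0.246, 0.2041]
tool_rot: [0.993, 0.114, -0.001, -0.0]
ft_force: [0.2, -0.1, -1.9]
grip_width: 0.061
grasp_force: 66.0
```

```bash
python3 - <<'E'
from h import *
p=objcloud(['scene','top'],'middle_center',np.array([.596,-.246]),.09)
s=fitcup(p,[.596,-.246,.11],.031,.078)[0]; print(s)
for cc in (['scene','top'],['wrist']):
    b=objcloud(cc,'big_center',np.array([.596,-.246]),.09); print(fitcup(b,[.596,-.246,.031],.038,.062))
img,d=bot.camera('scene'); img2,_=bot.camera('wrist')
save('m1.png',np.hstack([cv2.resize(img[180:340,120:320],(500,400)),cv2.resize(img2,(300,400))[:, :]]))
go([.5956,-.246,.224],13)
E
```

```text
middle_center scene 0.64 958
middle_center top 0.61 122
[ 0.59473893 -0.24682655  0.11778085]
big_center scene 0.62 727
big_center top 0.71 199
(array([ 0.59570647, -0.24593195,  0.03193241]), np.float64(0.0008296543422677536))
big_center wrist 0.7 3899
(array([ 0.59533347, -0.24615637,  0.03002795]), np.float64(0.0002491275443009134))
t 15.35 pos [ 0.5964 -0.2461  0.2044] yaw 13.1 tilt [-0. -0. -1.] shift [ -0.8  -0.3 -19.6] turn 0.1 w 0.0608 F [-0.9 -0.6 -2.2] g 66.1
```

View pics/m1.png

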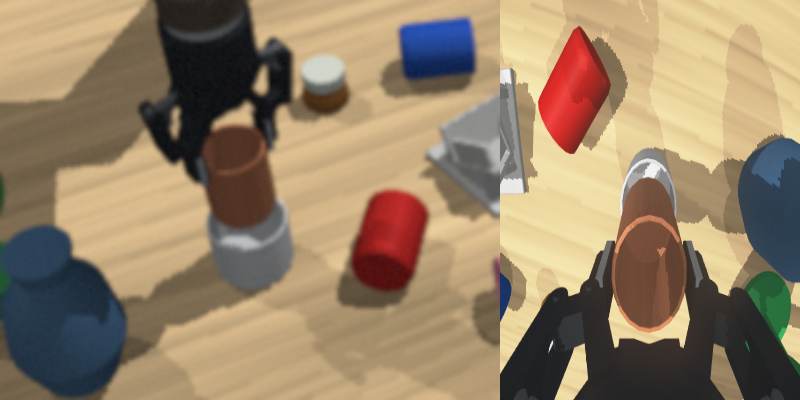

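The copper cup hangs upright, centred over the big cup to about 1 mm. I lower it slowly.

>>> step_arm --rows '[[[0.5, -0.5, 8], 0], [[0.5, -0.5, 16], 0], [[0.5, -0.5, 24], 0], [[0.5, -0.5, 32], 0], [[0.5, -0.5, 40], 0], [[0.5, -0.5, 48], 0], [[0.5, -0.5, 54], 0], [[0.5, -0.5, 58], 0], [[0.5, -0.5, 61], 0], [[0.5, -0.5, 61], 0]]'

```text
clock: 16.6
eef_pos: [0.5967, -0.2455, 0.1433]
tool_rot: [0.993, 0.114, -0.0, -0.0]
ft_force: [0.3, 0.0, -1.1]
grip_width: 0.061
grasp_force: 66.1
```

>>> step_arm --rows '[[[0, 0, 1], 0], [[0, 0, 2], 0], [[0, 0, 3], 0], [[0, 0, 3.5], 0], [[0, 0, 3.5], 0]]'

```text
clock: 17.23
eef_pos: [0.5971, -0.2455, 0.1412]
tool_rot: [0.993, 0.114, 0.001, 0.0]
ft_force: [-2.1, 1.2, 5.6]
grip_width: 0.0608
grasp_force: 66.7
```

>>> step_arm --rows '[[[0, 0, 0], 0], [[0, 0, 0], 0], [[0, 0, 0], 0], [[0, 0, 0], 0], [[0, 0, -10], 0], [[0, 0, -40], 0], [[0, 0, -90], 0], [[0, 0, -120], 0], [[0, 0, -120], 0]]' --claw -1

```text
clock: 18.35
eef_pos: [0.5983, -0.2461, 0.2645]
tool_rot: [0.993, 0.114, 0.004, 0.002]
ft_force: [0.9, 0.4, -0.1]
grip_width: 0.0853
grasp_force: 0.0
```

```bash
python3 - <<'E'
from h import *
for t,z,r,H in [('middle_center',.053,.031,.078),('big_center',.031,.038,.062)]:
    for cc in (['wrist'],['scene','top']):
        p=objcloud(cc,t,np.array([.596,-.246]),.09); print(fitcup(p,[.596,-.246,z],r,H), np.percentile(p[:,2],98))
p=objcloud(['scene','top'],'small_center',np.array([.592,.208])); print(fitcup(p,[.592,.208,.047],.024,.094))
go([.592,.208,.26],13)
E
```

```text
middle_center wrist 0.97 6423
(array([ 0.59563684, -0.24495254,  0.05200636]), np.float64(0.00029762414102440116)) 0.09154410325145029
middle_center scene 0.67 709
middle_center top 0.72 318
(array([ 0.59720266, -0.24410067,  0.05416581]), np.float64(0.000806941853067491)) 0.09350902929021182
big_center wrist 0.84 1523
(array([ 0.59531921, -0.24609701,  0.03012592]), np.float64(0.00020952923678140955)) 0.06226213253260646
big_center scene 0.84 619
(array([ 0.59440179, -0.2456579 ,  0.03188664]), np.float64(0.0008660327597151962)) 0.06391303958309763
small_center scene 0.56 653
small_center top 0.81 457
(array([0.59140714, 0.20800809, 0.04813066]), np.float64(0.0008264493041000727))
t 19.15 pos [ 0.5968 -0.2455  0.2599] yaw 13.1 tilt [ 0. -0. -1.] shift [ 9.840e+01 -4.427e+02 -1.000e-01] turn 0.1 w 0.0854 F [-0.2  0.4  0.1] g 0.0
```

The copper cup is home, its centre 21.9 mm above the big cup's. Next is the brass cup.

>>> step_arm --rows '[[[98, -443, 0], 0], [[98, -443, 0], 0], [[98, -443, 0], 0], [[98, -443, 0], 0], [[98, -443, 0], 0], [[98, -443, 0], 0], [[98, -443, 0], 0], [[98, -443, 0], 0], [[98, -443, 0], 0], [[98, -443, 0], 0]]'

```text
clock: 20.4
eef_pos: [0.6002, 0.1768, 0.2599]
tool_rot: [0.99, 0.139, -0.002, -0.011]
ft_force: [-0.1, 0.4, -0.1]
grip_width: 0.0853
grasp_force: 0.0
```

```bash
python3 - <<'E'
from h import *
p=objcloud(['wrist'],'small_center',np.array([.592,.208])); s=fitcup(p,[.592,.208,.047],.024,.094); print(s)
go([s[0][0],s[0][1],.141],13)
E
```

```text
small_center wrist 0.83 4717
(array([0.59308349, 0.20807808, 0.04609663]), np.float64(0.0005032270291505459))
t 20.5 pos [0.6003 0.1768 0.26  ] yaw 16.0 tilt [-0.007  0.022 -1.   ] shift [  1.8 -29.3 119.7] turn 3.0 w 0.0855 F [-0.8 -0.  -0.1] g 0.0
```

>>> step_arm --rows '[[[0, 0, 0], 0], [[0, 0, 0], 0]]'

```text
clock: 20.75
eef_pos: [0.6003, 0.1777, 0.26]
tool_rot: [0.99, 0.14, -0.002, -0.012]
ft_force: [0.8, 0.1, -0.9]
grip_width: 0.0857
grasp_force: 0.0
```

```bash
python3 - <<'E'
from h import *
print(bot.get_obs()['joint_pos'])
go([.5925,.208,.141],13)
E
```

```text
[0.2790928  0.51391306 0.29287056 1.35021    0.02356742 3.1406369 ]
t 20.75 pos [0.6003 0.1777 0.26  ] yaw 16.0 tilt [-0.007  0.023 -1.   ] shift [  1.  -28.5 119.7] turn 3.0 w 0.0857 F [ 0.8  0.1 -0.9] g 0.0
```

Joint 6 hit its range. I turn back the other way, since the yaw doesn't matter for a round cup.

>>> step_arm --rows '[[[0, 0, 0], -10], [[0, 0, 0], -20], [[0, 0, 0], -30], [[0, 0, 0], -40], [[0, 0, 0], -40], [[0, 0, 0], -40]]'

```text
clock: 21.5
eef_pos: [0.6001, 0.1782, 0.2599]
tool_rot: [0.883, 0.469, 0.002, -0.012]
ft_force: [1.0, 0.1, 0.5]
grip_width: 0.0855
grasp_force: 0.0
```

```bash
python3 - <<'E'
from h import *
print(bot.get_obs()['joint_pos'])
p=objcloud(['wrist'],'small_center',np.array([.592,.208])); s=fitcup(p,[.592,.208,.047],.024,.094); print(s)
go([s[0][0],s[0][1],.141])
E
```

```text
[0.27999311 0.51421031 0.29301277 1.35024909 0.02361516 2.44492056]
small_center wrist 0.89 4392
(array([0.59282252, 0.20831293, 0.04602992]), np.float64(0.00048802182615901007))
t 21.6 pos [0.6002 0.1783 0.2599] yaw 56.0 tilt [-0.007  0.023 -1.   ] shift [ 19.  -20.7 119.6] turn None w 0.0851 F [-0.2 -0.2  0.7] g 0.0
```

>>> step_arm --rows '[[[18, -19.7, 0], 0], [[18, -19.7, 0], 0], [[18, -19.7, 50], 0], [[18, -19.7, 95], 0], [[18, -19.7, 114], 0], [[18, -19.7, 119], 0], [[18, -19.7, 119], 0]]'

```text
clock: 22.48
eef_pos: [0.5934, 0.2067, 0.142]
tool_rot: [0.883, 0.47, 0.002, -0.011]
ft_force: [-0.3, 0.1, -0.3]
grip_width: 0.0856
grasp_force: 0.0
```

>>> step_arm --rows '[[[0, 0, 0], 0], [[0, 0, 0], 0], [[0, 0, 0], 0], [[0, 0, 0], 0], [[0, 0, 0], 0], [[0, 0, 0], 0]]' --claw 1

```text
clock: 23.22
eef_pos: [0.5937, 0.2073, 0.1431]
tool_rot: [0.882, 0.47, 0.004, -0.011]
ft_force: [-1.2, 1.1, 6.2]
grip_width: 0.0459
grasp_force: 62.0
```

>>> step_arm --rows '[[[0, 0, -20], 0], [[0, 0, -60], 0], [[0, 0, -100], 0], [[0, 0, -120], 0], [[0, 0, -120], 0], [[0, 0, -120], 0]]'

```text
clock: 23.98
eef_pos: [0.5932, 0.204, 0.2598]
tool_rot: [0.882, 0.47, 0.001, -0.012]
ft_force: [0.8, -0.3, -1.7]
grip_width: 0.0455
grasp_force: 61.7
```

```bash
python3 - <<'E'
from h import *
print(bot.get_obs()['joint_pos'])
e=bot.get_obs()['eef_pos']
p=objcloud(['scene','top'],'small_center',np.array([.593,.208]),.12); s=fitcup(p,[.593,.208,.167],.024,.094); print(s, fitcup(p,s[0],.024,.094,.05,0.),fitcup(p,s[0],.024,.094,.05,3.))
go([.5960,-.2447,.26]); go([.5960+e[0]-s[0][0],-.2447+e[1]-s[0][1],.26])
E
```

```text
[0.32255959 0.51801022 0.29901887 1.35417504 0.02355352 2.48492353]
small_center scene 0.68 563
small_center top 0.63 397
(array([0.59146779, 0.20213538, 0.16374893]), np.float64(0.0009236102872138175)) (array([ 0.59143188,  0.20195456,  0.16406964, -0.2148272 ]), np.float64(0.0008939223291194167)) (array([ 0.59143188,  0.20195456,  0.16406964, -0.21482882]), np.float64(0.0008939218156256206))
t 24.18 pos [0.5933 0.2041 0.2599] yaw 56.1 tilt [-0.01   0.022 -1.   ] shift [-370.9  252.4   -9.8] turn None w 0.0454 F [-0.2  0.2 -0.4] g 61.7
t 24.18 pos [0.5933 0.2041 0.2599] yaw 56.1 tilt [-0.01   0.022 -1.   ] shift [-368.4  252.8   -9.8] turn None w 0.0454 F [-0.2  0.2 -0.4] g 61.7
```

>>> step_arm --rows '[[[-368, 253, -10], 0], [[-368, 253, -10], 0], [[-368, 253, -10], 0], [[-368, 253, -10], 0], [[-368, 253, -10], 0], [[-368, 253, -10], 0], [[-368, 253, -10], 0], [[-368, 253, -10], 0], [[-368, 253, -10], 0], [[-368, 253, -10], 0]]'

```text
clock: 25.42
eef_pos: [0.5988, -0.2408, 0.2611]
tool_rot: [0.882, 0.471, 0.002, -0.012]
ft_force: [0.1, 0.1, -1.1]
grip_width: 0.0453
grasp_force: 61.9
```

```bash
python3 - <<'E'
from h import *
p=objcloud(['scene','top'],'small_center',np.array([.596,-.245]),.12); s=fitcup(p,[.596,-.245,.167],.024,.094); print(s)
for ps in (0,1.6,3.1,4.7): print(fitcup(p,s[0],.024,.094,.05,ps))
p=objcloud(['wrist'],'small_center',np.array([.596,-.245]),.12); print('wrist',fitcup(p,[.596,-.245,.167],.024,.094))
for cc in (['wrist'],['scene']):
    p=objcloud(cc,'middle_center',np.array([.596,-.246]),.09); print(fitcup(p,[.596,-.246,.053],.031,.078))
go([.5960,-.2447,.26])
img,d=bot.camera('scene'); img2,_=bot.camera('wrist')
save('m2.png',np.hstack([cv2.resize(img[150:310,120:320],(400,320)),cv2.resize(img2,(400,320))]))
E
```

```text
small_center scene 0.64 564
small_center top 0.49 69
(array([ 0.59786411, -0.24547327,  0.10032356]), np.float64(0.005411376608977055))
(array([ 0.59900521, -0.24558941,  0.09845815, -0.00214938]), np.float64(0.005345512423378388))
(array([ 0.59781362, -0.2445306 ,  0.10136367,  1.59700595]), np.float64(0.005465256461808177))
(array([ 0.5964673 , -0.24535449,  0.10213975,  3.09999997]), np.float64(0.0055744229794157905))
(array([ 0.5977746 , -0.24645267,  0.09904557,  4.70807138]), np.float64(0.005415799837123182))
small_center wrist 0.59 15237
wrist (array([ 0.5985767 , -0.23964631,  0.16500048]), np.float64(0.00048191960660809875))
middle_center wrist 0.77 2540
(array([ 0.59522626, -0.24518496,  0.05197584]), np.float64(0.00023590184527493745))
middle_center scene 0.65 550
(array([ 0.59751233, -0.24426667,  0.05474216]), np.float64(0.0007117650744409235))
t 25.93 pos [ 0.5988 -0.2422  0.2615] yaw 56.1 tilt [-0.007  0.022 -1.   ] shift [-3.7 -0.9  1.5] turn None w 0.0455 F [ 0.2  0.3 -1.1] g 61.9
```

View pics/m2.png

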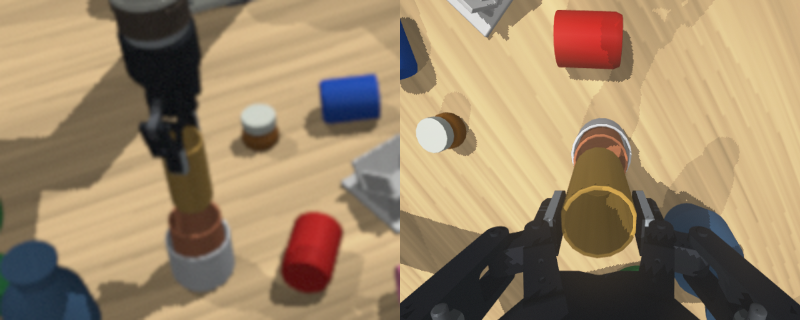

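```bash
cat >> h.py <<'E'
def fitfree(p,c,rad,H):
    best=None
    for t in (.01,.03,.05,.08,.12):
        for ps in (0,1.6,3.1,4.7):
            s=fitcup(p,c,rad,H,t,ps)
            if best is None or s[1]<best[1]: best=(s[0],s[1],t)
    q,r,t=best; a=np.array([np.sin(t)*np.cos(q[3]),np.sin(t)*np.sin(q[3]),np.cos(t)])
    print('c',q[:3].round(4),'axis',a.round(3),'foot',(q[:3]-a*H/2).round(4),'res',round(r,5))
E
python3 - <<'E'
from h import *
w=objcloud(['wrist'],'small_center',np.array([.598,-.242]),.12); w=w[w[:,2]>.105][::4]
s=objcloud(['scene'],'small_center',np.array([.598,-.242]),.12); s=s[s[:,2]>.105]
for p in (w,s,np.vstack([w[::3],s])): fitfree(p,[.598,-.241,.165],.024,.094)
go([.596,-.245,.26])
E
```

```text
small_center wrist 0.82 15226
small_center scene 0.79 595
c [ 0.5949 -0.2425  0.1652] axis [ 0.064 -0.048  0.997] foot [ 0.592  -0.2402  0.1183] res 0.00046
c [ 0.597  -0.2442  0.1677] axis [ 0.06  -0.053  0.997] foot [ 0.5942 -0.2417  0.1209] res 0.00069
c [ 0.5958 -0.2432  0.1649] axis [ 0.041 -0.029  0.999] foot [ 0.5939 -0.2418  0.118 ] res 0.00041
t 26.23 pos [ 0.5987 -0.2426  0.2614] yaw 56.1 tilt [-0.007  0.023 -1.   ] shift [-3.5 -0.8  1.3] turn None w 0.0456 F [-0.2 -0.6 -1.1] g 61.9
```

The brass cup leans about 3–4° in the grip along the finger line. That still fits the 8 mm diametral clearance. I correct its position and lower slowly, checking the force.

>>> step_arm --rows '[[[-1.5, 3.3, 0], 0], [[-1.6, 3.5, 10], 0], [[-1.7, 3.6, 20], 0], [[-1.7, 3.7, 28], 0], [[-1.8, 3.8, 34], 0], [[-1.9, 3.9, 40], 0], [[-1.9, 3.9, 40], 0]]'

```text
clock: 27.1
eef_pos: [0.6003, -0.2451, 0.2207]
tool_rot: [0.882, 0.47, 0.002, -0.012]
ft_force: [0.7, 0.3, -2.0]
grip_width: 0.0456
grasp_force: 62.0
```

```bash
python3 - <<'E'
from h import *
w=objcloud(['wrist'],'small_center',np.array([.598,-.242]),.12); w=w[w[:,2]>.1][::4]
s=objcloud(['scene'],'small_center',np.array([.598,-.242]),.12); s=s[s[:,2]>.1]
for p in (w,s): fitfree(p,[.598,-.243,.125],.024,.094)
for cc in (['wrist'],['scene']):
    p=objcloud(cc,'middle_center',np.array([.596,-.246]),.09); print(fitcup(p,[.596,-.246,.053],.031,.078))
go([.596,-.245,.26])
E
```

```text
small_center wrist 0.91 15160
small_center scene 0.87 572
c [ 0.5964 -0.2453  0.1246] axis [ 0.067 -0.044  0.997] foot [ 0.5933 -0.2433  0.0777] res 0.00043
c [ 0.6    -0.2481  0.134 ] axis [ 0.009 -0.004  1.   ] foot [ 0.5996 -0.2479  0.087 ] res 0.0007
middle_center wrist 0.87 2720
(array([ 0.59529564, -0.24531713,  0.05207647]), np.float64(0.00018279635227609007))
middle_center scene 0.7 290
(array([ 0.59617041, -0.2458055 ,  0.05346931]), np.float64(0.0006264073123134627))
t 27.5 pos [ 0.6007 -0.2453  0.2217] yaw 56.1 tilt [-0.007  0.022 -1.   ] shift [ -1.8  -4.8 -38.3] turn None w 0.0453 F [-0.6  0.1 -1.2] g 62.0
```

Entering cleanly without contact, so I continue.

>>> step_arm --rows '[[[-0.3, 0.5, 8], 0], [[-0.4, 0.7, 16], 0], [[-0.5, 0.9, 24], 0], [[-0.6, 1.1, 31], 0], [[-0.7, 1.2, 37], 0], [[-0.8, 1.4, 42], 0], [[-0.8, 1.4, 44], 0], [[-0.8, 1.4, 44], 0]]'

```text
clock: 28.5
eef_pos: [0.6008, -0.2457, 0.1772]
tool_rot: [0.882, 0.47, 0.002, -0.012]
ft_force: [-0.7, 0.2, -0.5]
grip_width: 0.0451
grasp_force: 61.9
```

>>> step_arm --rows '[[[0, 0, 1], 0], [[0, 0, 2], 0], [[0, 0, 3], 0], [[0, 0, 4], 0], [[0, 0, 4], 0]]'

```text
clock: 29.12
eef_pos: [0.6009, -0.2456, 0.1732]
tool_rot: [0.882, 0.47, 0.002, -0.012]
ft_force: [-1.4, 0.4, -1.8]
grip_width: 0.0458
grasp_force: 61.9
```

>>> step_arm --rows '[[[0, 0, 1], 0], [[0, 0, 2], 0], [[0, 0, 3], 0], [[0, 0, 3], 0]]'

```text
clock: 29.62
eef_pos: [0.6009, -0.2456, 0.1712]
tool_rot: [0.882, 0.47, 0.002, -0.011]
ft_force: [-1.7, 0.8, 3.5]
grip_width: 0.0458
grasp_force: 62.5
```

>>> step_arm --rows '[[[0, 0, 0], 0], [[0, 0, 0], 0], [[0, 0, 0], 0], [[0, 0, 0], 0], [[0, 0, 0], 0], [[0, 0, -10], 0], [[0, 0, -40], 0], [[0, 0, -90], 0], [[0, 0, -120], 0], [[0, 0, -120], 0]]' --claw -1

```text
clock: 30.88
eef_pos: [0.6031, -0.2489, 0.2949]
tool_rot: [0.882, 0.47, 0.005, -0.008]
ft_force: [0.1, 0.2, 0.2]
grip_width: 0.0856
grasp_force: 0.0
```

```bash
python3 - <<'E'
from h import *
for t,z,r,H in [('small_center',.075,.024,.094),('middle_center',.053,.031,.078),('big_center',.031,.038,.062)]:
    p=objcloud(['wrist'],t,np.array([.596,-.246]),.09); print(fitcup(p,[.596,-.246,z],r,H))
    if t[0]=='s': fitfree(p[::4],[.596,-.246,z],r,H)
img,_=bot.camera('wrist'); save('f.png',img); go([.596,-.246,.3])
E
```

```text
small_center wrist 0.68 4060
(array([ 0.59711919, -0.24567215,  0.07394198]), np.float64(0.0002834040684214431))
c [ 0.597  -0.2455  0.074 ] axis [ 0.006 -0.008  1.   ] foot [ 0.5968 -0.2451  0.027 ] res 0.00028
middle_center wrist 0.73 1396
(array([ 0.59514714, -0.24508418,  0.05210434]), np.float64(0.00018706582717769107))
big_center wrist 0.74 1151
(array([ 0.59519299, -0.24611951,  0.03011684]), np.float64(0.00019596599200618313))
t 31.23 pos [ 0.6013 -0.2481  0.2888] yaw 56.1 tilt [-0.01   0.024 -1.   ] shift [ -1.1  -5.8 -11.1] turn None w 0.0855 F [-0.2  0.  -0.2] g 0.0
```

View pics/f.png

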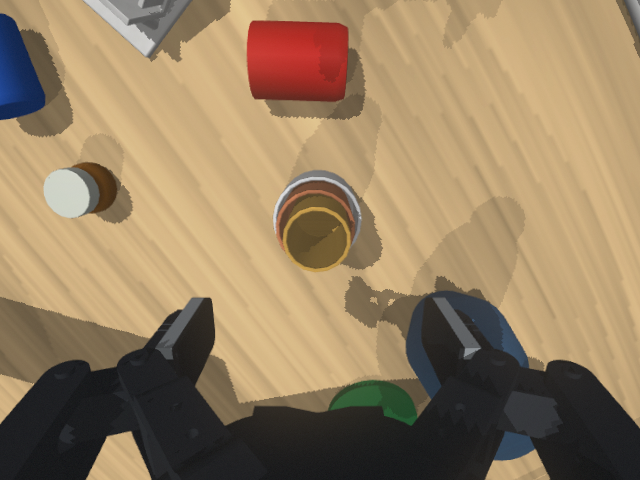

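The nest stands at (316,225), with all three cups upright. Their centres step up by 22.0 mm and 21.8 mm, and they are centred within about 2 mm. The gripper is clear.

```bash
python3 -c "
from workcell import bot
print(bot.job_done())"
```

```text
the job is handed in; nothing more can be done
None
```

The job is handed in at about 31 s: by the last wrist-camera measurement, the copper cup is home in the big cup and the brass cup home in the copper one, all upright, centred within about 2 mm and let go; no verdict came back.

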